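Stand the pendulum rod in the lifter cup and hold the cam lever at full lift

TASK

Take the steel pendulum rod out of the spring clip stand and stand it foot down in the little cup of the rod lifter, lowering it all the way in before letting go. Then swing the lifter's cam lever up to the point of highest lift, where its arm points straight up and the cup with the rod is raised as far as it goes, and finish still holding the lever there with the gripper, because it springs back if let go. Do not disturb the metronome body, the bell dome, the arbor or the cork stopper.

Things in the scene. Friction and masses are not known exactly. Their poses are not given: they have to be found in the camera images.
- rod: Steel pendulum rod, round, 10 mm in diameter, 170 mm long, about 130 g, upright at the start. Origin at the centre of its lower end (foot, slightly tapered), z along the rod to its top. A fixed brass bob, a cone 30 mm wide below and 22 mm above, sits 90 to 115 mm above the foot; the plain rod from 115 to 170 mm is free to grip.
- clip_stand: Fixed wooden block 80 x 80 x 20 mm, dark steel post 75 mm high behind (+x), two steel clip arms 59 to 71 mm above the shelf that squeeze the rod with about 1 N. Origin at the centre of its underside, z up. The rod's foot starts in its 12 mm deep hole at that centre, 8 mm above the shelf; lifted straight up it slides out of hole and clip.
- lifter: Fixed rod lifter, base plate x -60 to 70, y -50 to 110 mm, 12 mm thick. Origin on its underside below the lever's axle, z up. Axle along the lifter's y, 60 mm above the shelf, with a brass eccentric disc (radius 26 mm) at y = 0. Cup at x = 0, y = 65 mm. Square guide post at x = 30, y = 32 mm, 137 mm high.
- cup_floor (a point): Centre of the inner floor of the lifter's steel cup (rises with it), 45 mm above the shelf when the lever is down. z up. The cup is a round tube, 24 mm outside, 13 mm inside, 52 mm deep inside, its mouth flaring over the last 12 mm to about 27 mm inside; rim 97 mm above the shelf with the lever down.
- lever_bar (a point): Where to grip the lever: on its round level grip bar, 12 mm in diameter, along the lifter's y, 85 mm from the axle. The bar runs 38 mm to +y and 26 mm to -y of this point; the 10 mm thick arm is 35 mm away at +y. In the lifter's frame (mm): x -84, y -64, z 74 with the lever down; x 0, y -64, z 145 with the arm straight up. Turns with the lever.
- cam_lever (a joint): Angle of the cam lever: 0 = down at rest, the arm pointing to the lifter's -x and 10 degrees above level; grows as the arm swings up; 1.4 = arm straight up, the highest lift; on to 2.0 (stop), where the lift is less again. A spring drives it back to 0; at 1.4 it takes about 3 N at the bar to hold it.
- cup_lift (a joint): Height by which the cam has raised the cup: 0 with the lever down, 0.0149 m at the most (lever at 1.4 rad).
- metronome: Bystander: dark wooden pyramid-shaped metronome body, 120 x 120 mm at the foot, 223 mm high. Origin under its centre.
- bell: Bystander: copper bell dome, 72 mm across, 44 mm high, lying mouth down. Origin under its centre.
- arbor: Bystander: blued steel arbor, 100 mm long, lying along its x, up to 16 mm thick. Origin under its centre.
- cork: Bystander: round cork stopper 26 mm across and 26 mm high, standing on the shelf. Origin under its centre.

How it is judged (in metres and radians):
On the way:
1. the rod stands in the cup, let go, with the lever still down (horizontal distance between rod and cup_floor below 0.007 m and z of rod in the frame of cup_floor between -0.004 and 0.006 m and angle between rod's own z axis and vertical below 0.15 rad and contact force between each of the fingers, the arm and rod below 0.1 N and value of joint cam_lever below 0.3 rad), for 0.2 s.
At the end, for the whole second after the job is handed in: Rod stands on the cup floor (foot within 7 mm of centre, 6 mm of the floor, tilt under 0.15 rad), untouched by the robot; the fingers hold the lever still (over 1 N) within 0.18 rad of straight up, cup raised at least 14 mm, through the last second (horizontal distance between rod and cup_floor below 0.007 m and z of rod in the frame of cup_floor between -0.004 and 0.006 m and angle between rod's own z axis and vertical below 0.15 rad and contact force between each of the fingers, the arm and rod below 0.1 N and value of joint cam_lever between 1.22 and 1.58 rad and value of joint cup_lift above 0.014 m and velocity of joint cam_lever between -0.15 and 0.15 rad/s and contact force between the fingers and lifter above 1 N and linear speed of rod below 0.05 m/s); the arm keeps its last pose, push and grip.
It fails at once if the metronome body is moved more than 20 mm (distance of metronome from where it was at the start of the episode above 0.02 m).
It fails at once if the bell dome is moved more than 20 mm (distance of bell from where it was at the start of the episode above 0.02 m).
It fails at once if the arbor is moved more than 20 mm (distance of arbor from where it was at the start of the episode above 0.02 m).
It fails at once if the cork stopper is moved more than 20 mm (distance of cork from where it was at the start of the episode above 0.02 m).
It fails at once if the rod is dropped into the cup (let go with its foot over 25 mm above the cup's floor) (horizontal distance between rod and cup_floor below 0.02 m and z of rod in the frame of cup_floor above 0.025 m and contact force between the fingers and rod below 0.01 N).
It also fails if it takes over 58 s, if anything falls off the work surface, if the arm or the gripper's body presses on something with over 40 N, if the wrist force passes 120 N, or if a joint passes its speed limit or range.

ROBOT

A 6-joint arm with a two-finger parallel gripper is mounted at the origin on the work surface. World frame = base frame: x ahead of the robot, y to its left, z up, the work surface at z = 0. Lengths are in mm, angles in rad, forces in N, time in s.
With the tool pointing down it reaches from about 375 to 900 mm from the base axis. Payload 3.1 kg.
Tool frame: the origin (TCP) lies on the centre line of the jaws, within the pads' length; the fingertips stand 25 mm ahead of it and the grasp point (between the pads) lies 6 mm ahead of it; z points along the fingers, x is the direction in which the jaws open and shut, and the axes are right-handed (so a half turn about z gives the same grasp; the last joint's range is limited). The gripper opens to 85 mm and grips with 20 to 120 N. Pads are 22 mm wide; open, the fingers measure 114 mm over their backs; the gripper's body (76 mm by 85 mm) begins 54 mm behind the grasp point. The pads swing forward as they close: fully open they stand 13 mm farther back than shut.
Start: joints at [-1.476, 0.527, 1.433, -0, 1.181, -0.178], TCP at [169.019, -601.689, 256.31] pointing down, gripper open.
Joint ranges: [-3.08, 3.08], [-0.75, 2.2], [0.22, 2.44], [-1.43, 4.57], [0, 2.65], [-2.85, 2.85]. Speed limits (rad/s): [2.79, 2.79, 3.14, 3.14, 3.14, 3.14].

INTERFACE

Orientations are given as a rotation vector (axis times angle).
In Python, from cell import robot gives the robot as it stands.
- The arm moves only by the tool jog_arm, never from a script. Its argument "moves" is a list of rows, each a list of 2 entries, a list of its own where there are three numbers: the shift along the tool's x, y, z in mm, then the turn about the tool's z in degrees. In form: [[[x, y, z], spin], ...]. A call has 1 to 12 rows; each row is the pose to reach, as a shift and turn from the pose commanded when the call began, along the tool's axes at that moment; what a row does not reach only later rows make up. A row lasts 1/12 s, in which the tool goes at most 41.7 mm and 7.16 degrees, less where a joint would pass 70% of its speed; a pose out of reach is approached as far as the arm can. A call with a gripper value outside its range is refused whole. "gripper" is the finger opening in mm, from 0 to 85.4, set as the call begins (left out, the last holds). The fingers move at their own pace and stop on an object; "squeeze" is the grip in N (left out, the last holds). Time passes only in rows, so rows that repeat a pose let the fingers close. It gives the time, the measured TCP pose, the force and the opening at its end, in the units of the state.
- robot.state(): the state, without advancing time (a new reading comes with each control period).
- robot.read_camera(name): name is "side" or "top" or "wrist"; returns the picture (384x512x3 uint8, red, green, blue); there is no depth.
- robot.camera_params(name): a dict with "vertical_fov" (degrees; the focal length in pixels is half the picture's height over the tangent of half this angle, whatever the lens; pixels are square), "cx", "cy" (the principal point, pixels), "rvec" (rotation vector, rad) and "tvec" (3), from world to camera coordinates, as OpenCV has them. Camera axes: x right, y down, z forward; pixel columns grow to the right and rows downward; lengths in mm; the calibration is good to about 2 mm. The wrist camera is an equidistant fisheye: a pixel r from the principal point sees the ray r / f radians off the axis. A picture is of the moment at which its call begins: read the wrist's pose just before it. camera_params takes no time and is no camera call; for the wrist camera it gives the pose at the moment of the call.
- robot.finish_job(): hands the job in, once; it reports no verdict.
The state is a dict: "t": time; "joint_positions": joint angles; "dq": joint speeds; "joint_torque": joint torques, N m; "position": TCP position; "ee_rot": TCP orientation; "wrist_force": force on the tool from outside, world axes, zero at the start; "moment": the same for the moment, N m; "opening": finger opening in mm.
Only numpy, scipy, OpenCV 4.12 (cv2) and the standard library are available. Lean on these libraries where they do the work, as an engineer would, in place of code of your own. Each camera call takes 0.05 s, during which the arm holds its last target.

## Working session

There is one attempt and no reset: what is moved stays moved. The work goes in short steps, Python scripts to look and compute and a tool call to move; the robot and the scene stay as the last step left them, time stands still between calls to the robot, and variables do not carry over. Pictures are saved under pics/ and viewed, and the job is handed in when it is done.

Besides the shell and the picture viewer there is one more tool, called after "Request:" by a JSON object that holds its "fn" and its "kwargs". jog_arm: Moves the arm, as the interface text tells. Its arguments: {"type":"object","properties":{"moves":{"type":"array","items":{"type":"array"}},"gripper":{"type":"number"},"squeeze":{"type":"number"}},"required":["moves"]}

```bash
ls; mkdir -p pics
python3 - <<'E'
from cell import robot
import cv2
print(robot.state())
for n in ["side","top","wrist"]:
    print(n,robot.camera_params(n))
    im=robot.read_camera(n); cv2.imwrite(f"pics/{n}0.png",im[:,:,::-1])
E
```

```text
pics
{'t': 0.0, 'joint_positions': array([-1.47547858e+00,  5.28506224e-01,  1.43392106e+00,  2.21656809e-05,
        1.18139505e+00, -1.78513877e-01]), 'dq': array([ 0.00317489,  0.00128392, -0.00058947, -0.00112509,  0.00052267,
        0.00184256]), 'joint_torque': array([-1.31214110e-03, -4.42350626e+01, -1.78026921e+01, -3.86630918e-04,
        8.38292734e-03, -4.83075212e-06]), 'position': array([ 168.97451384, -601.02794204,  255.30298559]), 'ee_rot': array([-2.50252606e+00,  1.89646202e+00,  2.34648740e-03]), 'wrist_force': array([-0.53823131, -0.34952938,  0.26997157]), 'moment': array([-0.05544   ,  0.00791361, -0.01160312]), 'opening': 85.57242728376016}
side {'vertical_fov': 47.834961345139405, 'cx': 257.9091577657998, 'cy': 192.40505140286376, 'rvec': array([ 2.1983369 , -0.11913582,  0.03802478]), 'tvec': array([-594.74610287,  120.49403972, 1235.61658983])}
top {'vertical_fov': 50.216499744872166, 'cx': 250.02741324163586, 'cy': 191.39458989175694, 'rvec': array([ 2.16211419, -2.16106561,  0.16341955]), 'tvec': array([  42.78846649,  600.93529204, 1185.16000778])}
wrist {'vertical_fov': 65.70646984690485, 'cx': 260.8690700434978, 'cy': 191.28916742763428, 'rvec': array([-2.32673752,  1.76421758,  0.23927375]), 'tvec': array([-624.48385482,  -33.5715684 ,  379.13641229])}
```

View pics/side0.png

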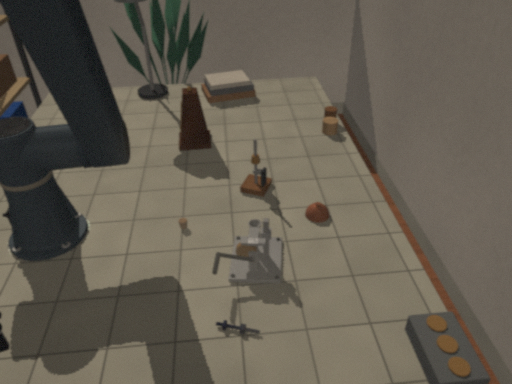

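View pics/top0.png

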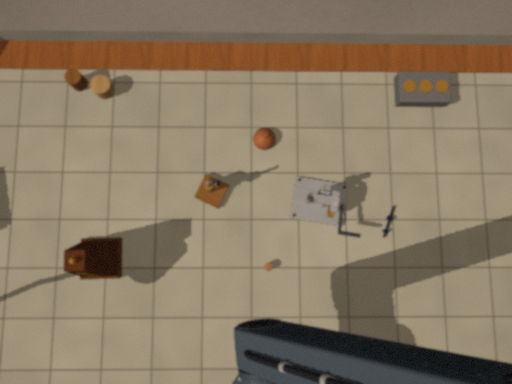

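View pics/wrist0.png

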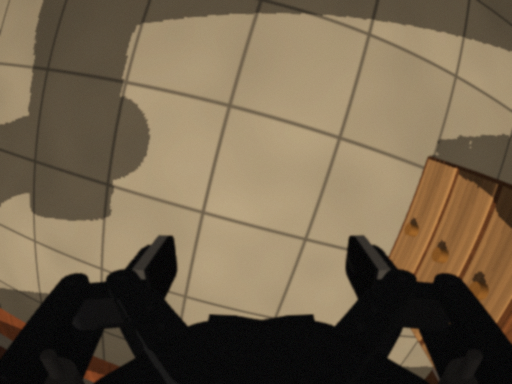

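The side view shows the clip stand at about (258,180), the lifter at about (258,255) and the lever bar to its left at about (232,257). In the top view the stand is at about (212,190) and the lifter at about (319,201). The wrist camera sees only floor. I'll enlarge both regions.

```bash
cat > h.py <<'E'
import numpy as np, cv2
from cell import robot
from scipy.spatial.transform import Rotation as R
def cam(n):
    p=robot.camera_params(n); f=192/np.tan(np.radians(p['vertical_fov'])/2)
    return R.from_rotvec(p['rvec']).as_matrix(),np.array(p['tvec']),f,p['cx'],p['cy'],n=='wrist'
def ray(c,u,v):
    Rm,t,f,cx,cy,fe=c
    d=np.array([(u-cx)/f,(v-cy)/f,1.])
    if fe:
        r=np.hypot(d[0],d[1]); d=np.array([d[0]/r*np.sin(r),d[1]/r*np.sin(r),np.cos(r)]) if r>0 else d
    d/=np.linalg.norm(d)
    return -Rm.T@t, Rm.T@d
def plane(c,u,v,z):
    o,d=ray(c,u,v); return o+d*(z-o[2])/d[2]
def proj(c,P):
    Rm,t,f,cx,cy,fe=c; q=Rm@np.asarray(P,float)+t
    if fe:
        r=np.hypot(q[0],q[1]); th=np.arctan2(r,q[2]); return cx+f*th*q[0]/r, cy+f*th*q[1]/r
    return cx+f*q[0]/q[2], cy+f*q[1]/q[2]
def tri(c1,p1,c2,p2):
    o1,d1=ray(c1,*p1);o2,d2=ray(c2,*p2)
    s=np.linalg.lstsq(np.stack([d1,-d2],1),o2-o1,rcond=None)[0]
    a=o1+s[0]*d1;b=o2+s[1]*d2; return (a+b)/2,np.linalg.norm(a-b)
def crop(src,dst,x0,y0,w,h,s):
    im=cv2.imread(src)[y0:y0+h,x0:x0+w]; cv2.imwrite(dst,cv2.resize(im,None,fx=s,fy=s,interpolation=cv2.INTER_CUBIC))
E
python3 - <<'E'
from h import *
crop('pics/side0.png','pics/side0c.png',200,140,130,150,4) if 0 else crop('pics/side0.png','pics/side0c.png',190,140,150,115,5)
crop('pics/side0.png','pics/side0d.png',190,200,150,115,5)
crop('pics/top0.png','pics/top0c.png',185,160,160,85,5) 
crop('pics/top0.png','pics/top0d.png',270,160,140,85,5)
E
```

```text
(no output)
```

View pics/side0c.png

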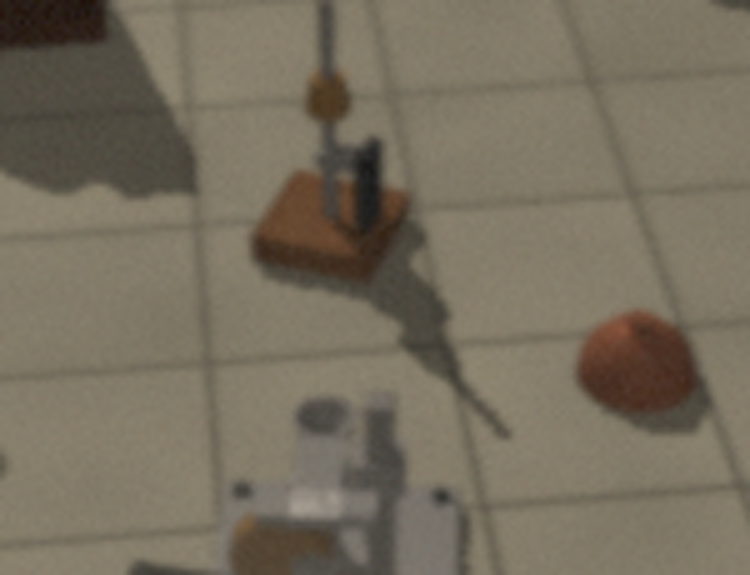

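View pics/side0d.png

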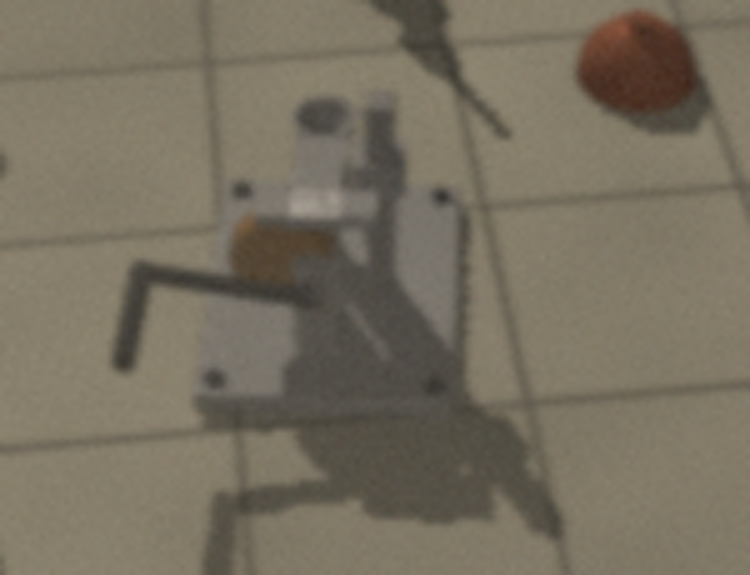

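View pics/top0c.png

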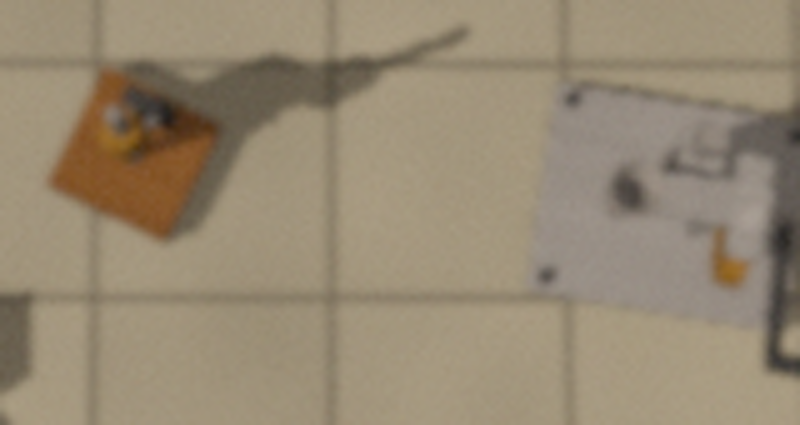

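View pics/top0d.png

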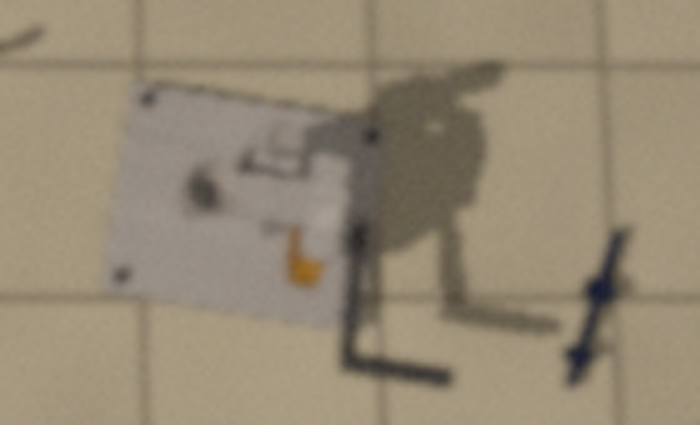

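Run:
```python
from h import *
np.set_printoptions(precision=1,suppress=True)
s=cam('side');t=cam('top')
c=lambda o,p:(o[0]+p[0]/5-.4,o[1]+p[1]/5-.4)
T0=(185,160);T1=(270,160);S0=(190,140);S1=(190,200)
for p in [(105,68),(218,128),(168,238),(50,185)]: print('stand T',plane(t,*c(T0,p),20))
for p in [(253,235),(305,172),(408,192),(365,275)]: print('stand S',plane(s,*c(S0,p),20 if p[1]<235 else 20))
print('rod/bob S',plane(s,*c(S0,(327,97)),108+2), 'rod at hole',plane(s,*c(S0,(331,214)),20))
for p in [(148,98),(122,275),(372,136)]: print('screw T',plane(t,*c(T1,p),14))
for p in [(242,190),(442,196),(214,379),(435,385)]: print('screw S',plane(s,*c(S1,p),14))
print('cup',plane(s,*c(S1,(322,116)),97),plane(t,*c(T1,(206,190)),97))
print('bar ends', plane(s,*c(S1,(140,266)),74),plane(s,*c(S1,(123,366)),74),plane(t,*c(T1,(346,362)),74),plane(t,*c(T1,(450,378)),74))
print('cork',plane(t,268,266,26),'bell',plane(t,264,138,20),'arb',plane(t,270+600/5,160+300/5,8))
```

```text
stand T [659.2 178.1  20. ]
stand T [622.4 109.1  20. ]
stand T [555.2 138.8  20. ]
stand T [587.3 210.4  20. ]
stand S [555.7 141.5  20. ]
stand S [594.8 209.3  20. ]
stand S [659.6 177.5  20. ]
stand S [621.8  90.2  20. ]
rod/bob S [606.2 156.1 110. ] rod at hole [607.2 158.7  20. ]
screw T [ 642.3 -108.4   14. ]
screw T [533.5 -90.8  14. ]
screw T [ 619.  -245.9   14. ]
screw S [533.8 -91.6  14. ]
screw S [ 642.3 -109.4   14. ]
screw S [ 511.1 -229.6   14. ]
screw S [ 619.9 -246.3   14. ]
cup [ 576.  -132.3   97. ] [ 575.7 -129.    97. ]
bar ends [ 479.1 -207.5   74. ] [ 469.6 -273.    74. ] [ 478.9 -211.7   74. ] [ 469.7 -271.5   74. ]
cork [380.6 -10.1  26. ] bell [770.1  -0.6  20. ] arb [ 517.6 -385.5    8. ]
```

```bash
cat >> h.py <<'E'
def shift(target,pos=None):
    st=robot.state(); M=R.from_rotvec(st['ee_rot']).as_matrix()
    p=st['position'] if pos is None else np.array(pos)
    return M.T@(np.array(target)-p), np.degrees(np.arctan2(M[1,0],M[0,0])), M[:,2]
E
python3 - <<'E'
from h import *
np.set_printoptions(precision=2,suppress=True)
print(shift([606,159,256.3],[169.0,-601.7,256.3]))
s=robot.state(); Rm,t,*_=cam('wrist'); o=-Rm.T@t
M=R.from_rotvec(s['ee_rot']).as_matrix(); print('cam in tool',M.T@(o-s['position']), M.T@Rm.T)
top=cam('top');print('metronome base', plane(top,122,240,0),plane(top,122,275,0),plane(top,68,258,223))
E
```

```text
(array([-614.19, -626.42,    1.11]), np.float64(-74.31128775940802), array([-0.,  0., -1.]))
cam in tool [   0.49  -67.24 -118.01] [[ 1.   -0.   -0.  ]
 [ 0.    0.96  0.26]
 [-0.   -0.26  0.96]]
metronome base [457.39 429.21   0.  ] [353.56 425.03   0.  ] [410.23 495.02 223.  ]
```

Request:
{"fn": "jog_arm", "kwargs": {"moves": [[[-26,-26,0],-5],[[-53,-54,0],-10],[[-80,-82,0],-16],[[-108,-110,0],-22],[[-136,-138,0],-28],[[-164,-166,0],-34],[[-192,-194,0],-40],[[-220,-222,0],-46],[[-246,-250,0],-52],[[-272,-276,0],-58],[[-292,-298,0],-63],[[-307,-313,0],-65]]}}

```text
t: 1.15
position: [388.0, -218.8, 256.3]
ee_rot: [-3.131, 0.247, 0.0]
wrist_force: [-0.8, 0.6, -0.7]
opening: 85.3
```

Run:
```python
from h import *
np.set_printoptions(precision=2,suppress=True)
s=robot.state();print(s['position'],s['joint_positions'],s['t'])
M=R.from_rotvec(robot.state()['ee_rot']).as_matrix()
# commanded
import math
x0=np.array([math.cos(math.radians(-74.31)),math.sin(math.radians(-74.31)),0]);y0=np.array([x0[1],-x0[0],0])
c=np.array([169.02,-601.69,256.3])-307*x0-313*y0
print('cmd',c,shift([606,159,256.3],c))
```

```text
[ 388.01 -218.8   256.26] [-0.77  0.29  1.86  0.    0.99 -0.61] 1.15
cmd [ 387.33 -221.48  256.3 ] (array([ 156.42, -410.02,    0.32]), np.float64(-9.004994954597068), array([-0.,  0., -1.]))
```

Request:
{"fn": "jog_arm", "kwargs": {"moves": [[[13,-34,0],0],[[27,-70,0],0],[[41,-107,0],0],[[55,-144,0],0],[[69,-181,0],0],[[83,-218,0],0],[[97,-255,0],0],[[111,-292,0],0],[[125,-328,0],0],[[138,-361,0],0],[[149,-388,0],0],[[156,-407,0],0]]}}

```text
t: 2.15
position: [608.2, 157.8, 255.9]
ee_rot: [-3.131, 0.252, -0.001]
wrist_force: [0.1, -0.2, 0.1]
opening: 85.3
```

Run:
```python
from h import *
np.set_printoptions(precision=2,suppress=True)
im=robot.read_camera('wrist')
im=robot.read_camera('wrist')
s=robot.state();print(s['position'],s['joint_positions'],s['t'])
c=cam('wrist'); cv2.imwrite('pics/w1.png',im[:,:,::-1])
for z in (178,123,20): print(z,proj(c,[606,159,z]))
print(proj(c,[s['position'][0],s['position'][1],178]))
```

```text
[608.31 157.93 255.78] [0.08 0.53 1.42 0.   1.18 0.23] 2.25
178 (np.float64(256.5201977302598), np.float64(208.22401775796226))
123 (np.float64(257.33448597418715), np.float64(188.14104798198315))
20 (np.float64(258.2225135439336), np.float64(166.54664078378332))
(np.float64(260.0527717796843), np.float64(209.1606863554882))
```

View pics/w1.png

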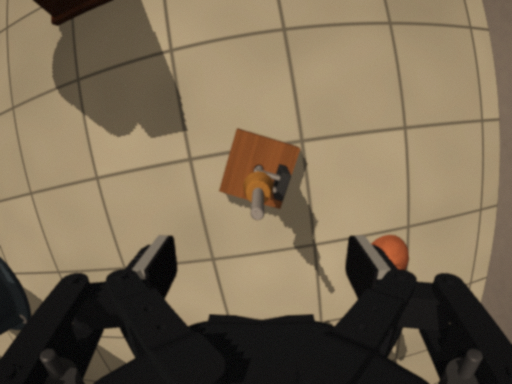

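Run:
```python
from h import *
crop('pics/w1.png','pics/w1c.png',210,120,100,110,5)
```

```text
(no output)
```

View pics/w1c.png

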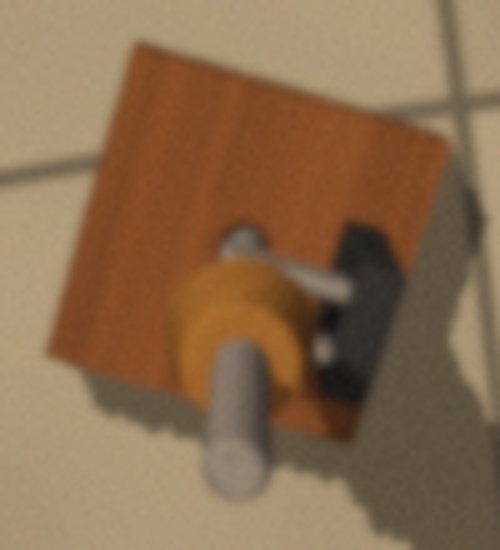

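Run:
```python
from h import *
np.set_printoptions(precision=2,suppress=True)
c=cam('wrist')
q=lambda p:(210+p[0]/5-.4,120+p[1]/5-.4)
print(plane(c,*q((237,470)),178),plane(c,*q((242,356)),123))
P=np.array([plane(c,*q(p),20)[:2] for p in [(138,43),(448,138),(350,438),(48,353)]]);print(P,P.mean(0))
for k in ('side',):
    im=cv2.imread('pics/side0.png')
crop('pics/side0.png','pics/s2.png',230,120,50,60,10)
```

```text
[605.68 155.03 178.  ] [606.19 156.54 123.  ]
[[588.85 208.88]
 [658.4  174.74]
 [624.16 103.68]
 [553.42 137.48]] [606.2  156.19]
```

View pics/s2.png

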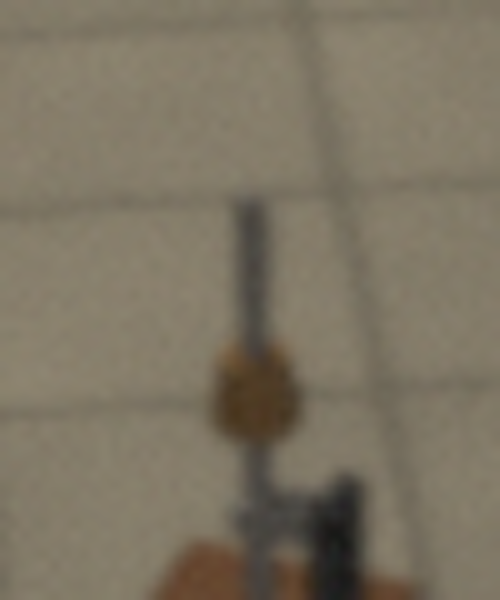

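Request:
{"fn": "jog_arm", "kwargs": {"moves": [[[-2,2,10],0],[[-2,2,25],0],[[-2,2,42],0],[[-2,2,58],0],[[-2,2,72],0],[[-2,2,84],0],[[-2,2,94],0],[[-2,2,99],0],[[-2,2,102],0],[[-2,2,102],0],[[-2,2,102],0]]}}

```text
t: 3.17
position: [605.2, 153.2, 154.7]
ee_rot: [-3.131, 0.255, -0.001]
wrist_force: [-0.3, 0.9, 0.1]
opening: 85.2
```

Request:
{"fn": "jog_arm", "kwargs": {"moves": [[[0,0,0],0],[[0,0,0],0],[[0,0,0],0],[[0,0,0],0],[[0,0,0],0],[[0,0,0],0],[[0,0,0],0],[[0,0,0],0],[[0,0,0],0],[[0,0,0],0],[[0,0,0],0],[[0,0,0],0]], "gripper": 0, "squeeze": 40}}

```text
t: 4.17
position: [605.4, 153.3, 154.5]
ee_rot: [-3.131, 0.255, -0.002]
wrist_force: [1.3, 0.6, 1.5]
opening: 8.9
```

Run:
```python
from h import *
im=robot.read_camera('wrist'); cv2.imwrite('pics/w2.png',im[:,:,::-1])
s=robot.state(); print(s['position'],s['opening'],s['wrist_force'],s['t'])
```

```text
[605.3558431  153.26638347 154.54079278] 9.06919816756943 [ 2.39033939 -0.41517982  0.13203252] 4.2167
```

View pics/w2.png

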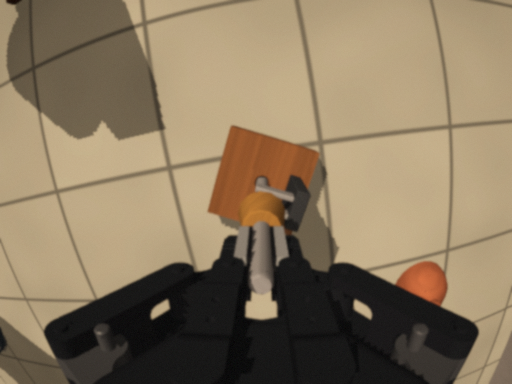

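Request:
{"fn": "jog_arm", "kwargs": {"moves": [[[0,0,-3],0],[[0,0,-8],0],[[0,0,-15],0],[[0,0,-24],0],[[0,0,-35],0],[[0,0,-48],0],[[0,0,-62],0],[[0,0,-77],0],[[0,0,-92],0],[[0,0,-106],0],[[0,0,-116],0],[[0,0,-120],0]]}}

```text
t: 5.22
position: [605.3, 153.1, 277.3]
ee_rot: [3.131, -0.255, 0.005]
wrist_force: [0.5, -0.6, -1.5]
opening: 8.5
```

Request:
{"fn": "jog_arm", "kwargs": {"moves": [[[1,10,0],0],[[2,30,0],0],[[3,58,0],0],[[5,88,0],0],[[7,118,0],0],[[8,148,0],0],[[10,178,0],0],[[12,208,0],0],[[14,238,0],0],[[15,264,0],0],[[16,282,0],0],[[16,290,0],0]]}}

```text
t: 6.22
position: [572.5, -138.8, 273.4]
ee_rot: [3.13, -0.26, -0.004]
wrist_force: [-0.5, 0.8, -2.2]
opening: 8.9
```

Request:
{"fn": "jog_arm", "kwargs": {"moves": [[[0,0,0],0],[[0,0,0],0],[[0,0,0],0]]}}

```text
t: 6.47
position: [573.4, -134.4, 273.9]
ee_rot: [-3.13, 0.254, 0.002]
wrist_force: [-0.3, -0.3, -1.5]
opening: 8.8
```

Run:
```python
from h import *
for n in ('wrist','side','top'):
    im=robot.read_camera(n); cv2.imwrite(f'pics/{n}3.png',im[:,:,::-1])
s=robot.state(); print(s['position'],s['opening'],s['wrist_force'],s['t'])
crop('pics/side3.png','pics/side3c.png',220,120,75,110,5)
```

```text
[ 573.73199201 -134.17488063  274.28458669] 8.971562707177577 [ 0.73487455 -0.21004448 -1.41445572] 6.6167
```

View pics/wrist3.png

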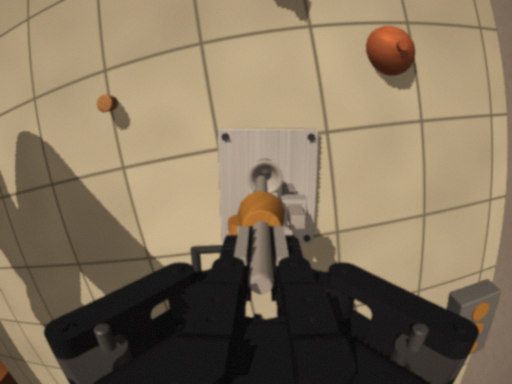

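View pics/side3c.png

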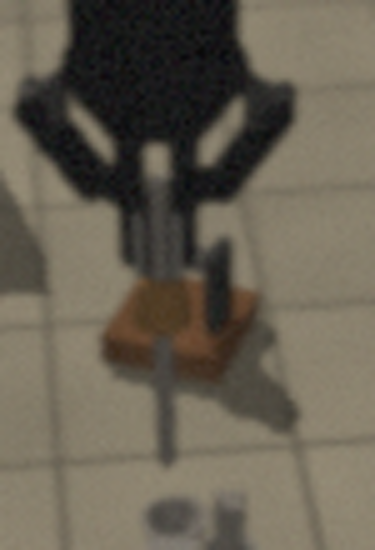

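View pics/top3.png

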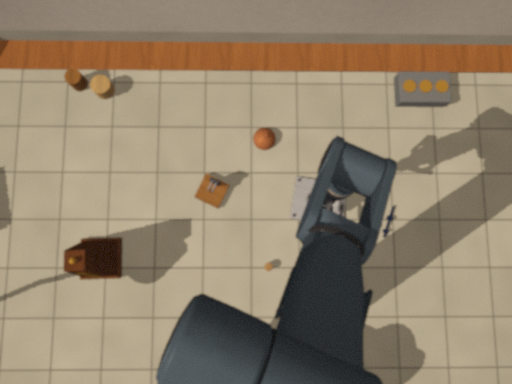

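Run:
```python
from h import *
np.set_printoptions(precision=2,suppress=True)
crop('pics/wrist3.png','pics/w3c.png',215,130,100,120,5)
s=cam('side')
q=lambda p:(220+p[0]/5-.4,120+p[1]/5-.4)
print('foot',plane(s,*q((167,461)),127.8),'cup',plane(s,*q((172.5,518)),97))
```

```text
foot [ 574.78 -125.32  127.8 ] cup [ 576.13 -133.88   97.  ]
```

View pics/w3c.png

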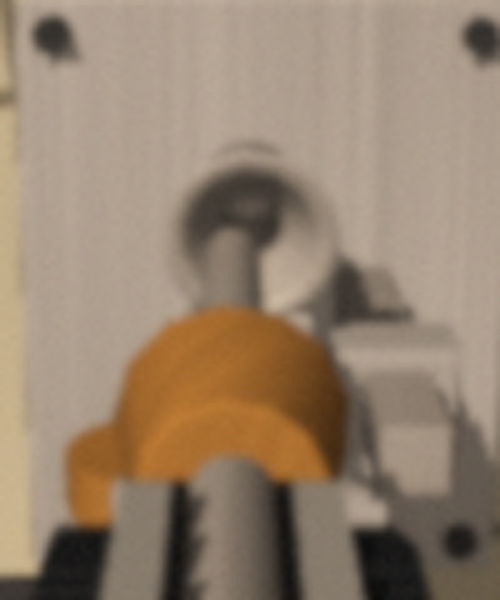

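Run:
```python
from h import *
np.set_printoptions(precision=2,suppress=True)
c=cam('wrist'); pos=robot.state()['position']
q=lambda p:(215+p[0]/5-.4,130+p[1]/5-.4)
for y in (238,):print('cup',plane(c,*q((257,y)),97), 'scale x',plane(c,*q((178,238)),97),plane(c,*q((335,238)),97),plane(c,*q((257,165)),97))
for y in (226,240,246): print('foot',plane(c,*q((233,y)),127.8))
# where rod axis crosses: bob top ring center ~ (240,~450)? rod in fingers (243,470)
print('rod bob-top',plane(c,*q((243,480)),127.8+115+3))
A=plane(c,*q((53,36)),14);B=plane(c,*q((481,38)),14);print(A,B)
print(pos)
```

```text
cup [ 579.41 -134.7    97.  ] scale x [ 563.54 -132.11   97.  ] [ 595.12 -137.23   97.  ] [ 581.78 -119.81   97.  ]
foot [ 576.03 -124.89  127.8 ]
foot [ 575.61 -127.47  127.8 ]
foot [ 575.43 -128.58  127.8 ]
rod bob-top [ 576.64 -127.06  245.8 ]
[534.87 -92.54  14.  ] [ 642.92 -110.33   14.  ]
[ 573.73 -134.17  274.28]
```

Request:
{"fn": "jog_arm", "kwargs": {"moves": [[[1,2,4],0],[[2,4,8],0],[[3,6,12],0],[[4,7,16],0],[[4,7,20],0],[[4,7,22],0],[[4,7,22],0],[[4,7,22],0],[[4,7,22],0]]}}

```text
t: 7.37
position: [576.6, -143.1, 252.5]
ee_rot: [3.131, -0.255, 0.0]
wrist_force: [-0.1, 1.1, -0.8]
opening: 9.1
```

Run:
```python
from h import *
for n in ('wrist','side'):
    im=robot.read_camera(n); cv2.imwrite(f'pics/{n}4.png',im[:,:,::-1])
s=robot.state(); print(s['position'],s['opening'],s['wrist_force'],s['t'])
crop('pics/side4.png','pics/side4c.png',225,170,60,75,8)
crop('pics/wrist4.png','pics/w4c.png',215,130,100,120,5)
```

```text
[ 576.65970851 -143.12603025  252.58649998] 8.883237952314529 [-0.75581989  1.00993697 -0.89065502] 7.4667
```

View pics/side4c.png

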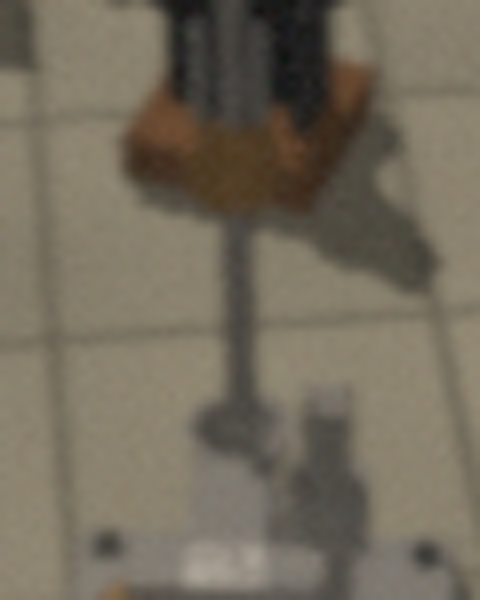

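View pics/w4c.png

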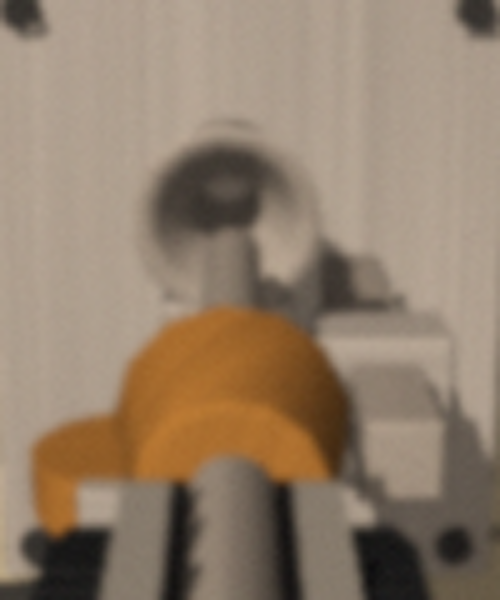

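Run:
```python
from h import *
np.set_printoptions(precision=2,suppress=True)
c=cam('wrist'); pos=robot.state()['position']
q=lambda p:(215+p[0]/5-.4,130+p[1]/5-.4)
far=plane(c,*q((233,137)),97); L=plane(c,*q((150,215)),97);Rr=plane(c,*q((318,215)),97)
d=np.linalg.norm(L-Rr); ydir=np.array([.158,.987,0]); print('rim dia',d,'centre from far edge',far-ydir*d/2,'LR',(L+Rr)/2)
f=plane(c,*q((232,231)),106.1); print('foot far edge',f,'centre',f-ydir*4)
s=cam('side'); q=lambda p:(225+p[0]/8-.44,170+p[1]/8-.44)
print('side cup',plane(s,*q((236,424)),97), 'rod at bob underside',plane(s,*q((237,215)),106.1+90))
```

```text
rim dia 31.600221241906233 centre from far edge [ 579.05 -134.73   97.  ] LR [ 579.33 -133.78   97.  ]
foot far edge [ 578.77 -134.81  106.1 ] centre [ 578.14 -138.75  106.1 ]
side cup [ 576.27 -131.33   97.  ] rod at bob underside [ 576.78 -152.1   196.1 ]
```

Request:
{"fn": "jog_arm", "kwargs": {"moves": [[[0,-2,0],0],[[0,-4,0],0],[[0,-4,0],0],[[0,-4,3],0],[[0,-4,6],0],[[0,-4,9],0],[[0,-4,12],0],[[0,-4,14],0],[[0,-4,16],0],[[0,-4,16],0],[[0,-4,16],0]]}}

```text
t: 8.38
position: [577.2, -139.1, 236.1]
ee_rot: [-3.131, 0.255, 0.0]
wrist_force: [-0.0, 0.1, -1.5]
opening: 9.1
```

Run:
```python
from h import *
for n in ('wrist','side'):
    im=robot.read_camera(n); cv2.imwrite(f'pics/{n}5.png',im[:,:,::-1])
s=robot.state(); print(s['position'],s['opening'],s['wrist_force'],s['moment'],s['t'])
crop('pics/side5.png','pics/side5c.png',225,170,60,75,8)
crop('pics/wrist5.png','pics/w5c.png',215,130,100,120,5)
```

```text
[ 577.29700152 -139.18541807  236.43468337] 8.940118698066147 [-0.0921928  -0.34077911 -1.37145721] [-0.02750894 -0.02255666  0.01988395] 8.4833
```

View pics/side5c.png

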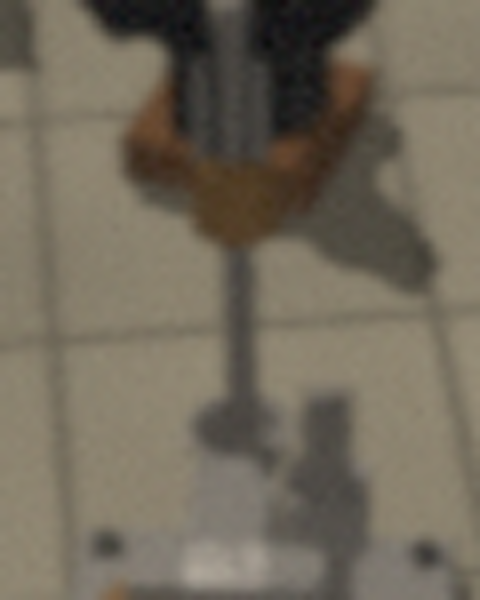

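View pics/w5c.png

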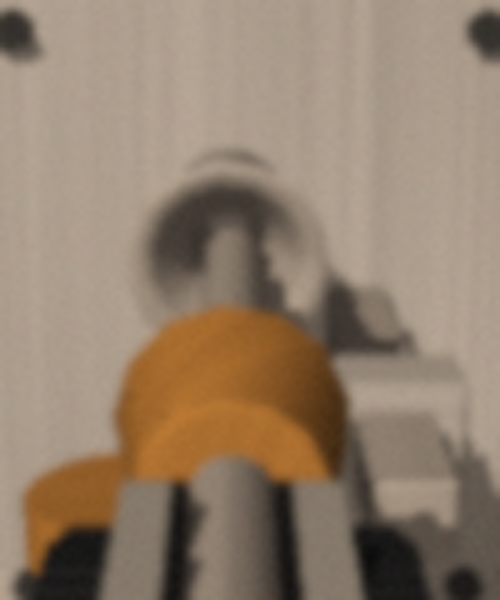

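Request:
{"fn": "jog_arm", "kwargs": {"moves": [[[0,0,1],0],[[0,0,2],0],[[0,0,3],0],[[0,0,4],0],[[0,0,5],0],[[0,0,6],0],[[0,0,7],0],[[0,0,8],0],[[0,0,9],0],[[0,0,10],0],[[0,0,10],0]]}}

```text
t: 9.4
position: [577.0, -139.1, 226.0]
ee_rot: [-3.131, 0.255, 0.001]
wrist_force: [-0.1, -0.6, -0.7]
opening: 9.1
```

Run:
```python
from h import *
s=robot.state(); print(s['position'],s['wrist_force'],s['moment'],s['ee_rot'])
```

```text
[ 577.0310686  -139.06099139  226.02523766] [-0.11811137 -0.58813308 -0.70752088] [0.01350271 0.01736921 0.01989098] [-3.13104118e+00  2.55037369e-01  7.88222004e-04]
```

Request:
{"fn": "jog_arm", "kwargs": {"moves": [[[0,0,1.5],0],[[0,0,3],0],[[0,0,4.5],0],[[0,0,6],0],[[0,0,7.5],0],[[0,0,9],0],[[0,0,10.5],0],[[0,0,12],0],[[0,0,13.5],0],[[0,0,15],0],[[0,0,15],0]]}}

```text
t: 10.32
position: [577.0, -139.1, 210.9]
ee_rot: [-3.131, 0.255, 0.001]
wrist_force: [-0.9, -0.2, -1.6]
opening: 8.7
```

Run:
```python
from h import *
for n in ('wrist','side'):
    im=robot.read_camera(n); cv2.imwrite(f'pics/{n}6.png',im[:,:,::-1])
s=robot.state(); print(s['position'],s['wrist_force'],s['moment'])
a=cv2.imread('pics/side6.png')[150:250,215:295]; b=cv2.imread('pics/wrist6.png')[130:290,200:320]
cv2.imwrite('pics/c6.png',np.hstack([cv2.resize(a,(384,480),interpolation=2),cv2.resize(b,(360,480),interpolation=2)]))
```

```text
[ 577.1607882  -139.13894075  211.22795092] [-0.13200869  0.13788482 -1.63664914] [-0.01685296 -0.01276783  0.0492141 ]
```

View pics/c6.png

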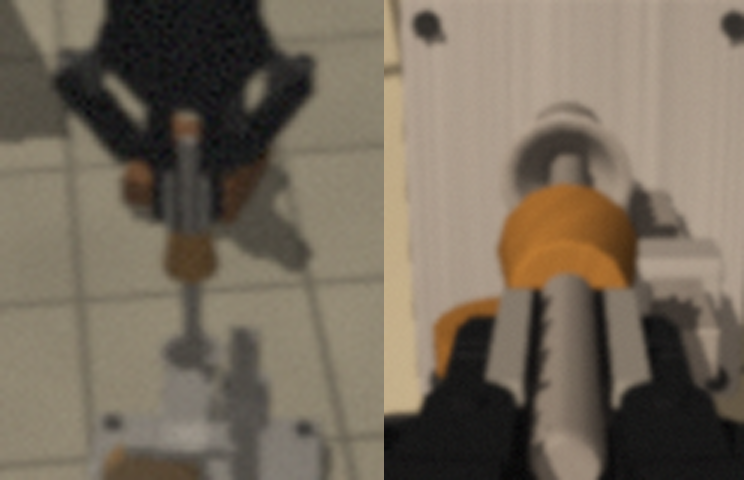

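Request:
{"fn": "jog_arm", "kwargs": {"moves": [[[0,0,1.5],0],[[0,0,3],0],[[0,0,4.5],0],[[0,0,6],0],[[0,0,7.5],0],[[0,0,9],0],[[0,0,10.5],0],[[0,0,12],0],[[0,0,13.5],0],[[0,0,15],0],[[0,0,16],0],[[0,0,16],0]]}}

```text
t: 11.42
position: [577.1, -139.1, 195.0]
ee_rot: [-3.131, 0.255, 0.001]
wrist_force: [-0.1, 0.5, -1.9]
opening: 8.8
```

Request:
{"fn": "jog_arm", "kwargs": {"moves": [[[0,0,0.5],0],[[0,0,1],0],[[0,0,1.5],0],[[0,0,2],0],[[0,0,2],0],[[0,0,2],0]]}}

```text
t: 11.92
position: [577.2, -139.1, 193.3]
ee_rot: [-3.131, 0.255, -0.0]
wrist_force: [0.4, -0.7, -1.4]
opening: 8.6
```

Request:
{"fn": "jog_arm", "kwargs": {"moves": [[[0,0,0.5],0],[[0,0,1],0],[[0,0,1],0],[[0,0,1],0]]}}

```text
t: 12.25
position: [577.2, -139.1, 192.3]
ee_rot: [-3.131, 0.255, 0.0]
wrist_force: [0.3, 0.1, -1.4]
opening: 8.9
```

Request:
{"fn": "jog_arm", "kwargs": {"moves": [[[0,0,0.5],0],[[0,0,1],0],[[0,0,1],0],[[0,0,1],0]]}}

```text
t: 12.58
position: [577.2, -139.2, 191.5]
ee_rot: [3.131, -0.255, 0.0]
wrist_force: [-0.5, 0.0, 0.7]
opening: 8.9
```

Request:
{"fn": "jog_arm", "kwargs": {"moves": [[[0,0,0.5],0],[[0,0,1],0],[[0,0,1],0],[[0,0,1],0]]}}

```text
t: 12.92
position: [577.5, -139.3, 191.3]
ee_rot: [3.131, -0.255, 0.002]
wrist_force: [-1.2, 0.7, 6.6]
opening: 8.7
```

Request:
{"fn": "jog_arm", "kwargs": {"moves": [[[0,0,-0.5],0],[[0,0,-0.5],0],[[0,0,-0.5],0]]}}

```text
t: 13.17
position: [577.4, -139.2, 191.3]
ee_rot: [3.131, -0.255, 0.001]
wrist_force: [-0.2, 0.7, 5.1]
opening: 8.8
```

Request:
{"fn": "jog_arm", "kwargs": {"moves": [[[0,0,0],0],[[0,0,0],0],[[0,0,0],0],[[0,0,0],0],[[0,0,0],0],[[0,0,0],0],[[0,0,0],0],[[0,0,0],0],[[0,0,0],0],[[0,0,0],0],[[0,0,0],0],[[0,0,0],0]], "gripper": 60}}

```text
t: 14.17
position: [577.2, -139.1, 190.8]
ee_rot: [-3.131, 0.255, -0.0]
wrist_force: [-0.6, 0.2, -0.0]
opening: 59.8
```

Run:
```python
from h import *
for n in ('wrist','side'):
    im=robot.read_camera(n); cv2.imwrite(f'pics/{n}7.png',im[:,:,::-1])
s=robot.state(); print(s['position'],s['opening'],s['wrist_force'],s['moment'])
a=cv2.imread('pics/side7.png')[150:250,215:295]; b=cv2.imread('pics/wrist7.png')[130:290,200:320]
cv2.imwrite('pics/c7.png',np.hstack([cv2.resize(a,(384,480),interpolation=2),cv2.resize(b,(360,480),interpolation=2)]))
```

```text
[ 577.19575183 -139.12236757  190.84590179] 60.39061762864125 [ 0.29359288 -0.06345806  0.02885933] [ 0.00658631  0.0054321  -0.01545219]
```

View pics/c7.png

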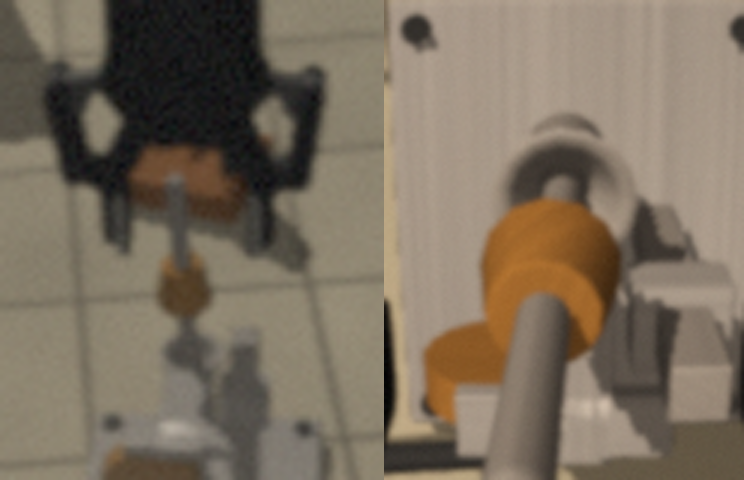

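Request:
{"fn": "jog_arm", "kwargs": {"moves": [[[0,0,-3],0],[[0,0,-8],0],[[0,0,-15],0],[[0,0,-24],0],[[0,0,-34],0],[[0,0,-44],0],[[0,0,-53],0],[[0,0,-60],0],[[0,0,-64],0],[[0,0,-66],0],[[0,0,-66],0]]}}

```text
t: 15.18
position: [577.3, -139.2, 257.3]
ee_rot: [3.131, -0.255, 0.001]
wrist_force: [0.0, -0.5, -0.7]
opening: 60.3
```

Request:
{"fn": "jog_arm", "kwargs": {"moves": [[[-5,8,0],0],[[-15,22,0],0],[[-28,42,0],0],[[-42,63,0],0],[[-55,82,0],0],[[-66,100,0],0],[[-75,113,0],0],[[-81,122,0],0],[[-85,128,0],0],[[-85,128,0],0],[[-85,128,0],0],[[-85,128,0],0]]}}

```text
t: 16.18
position: [473.0, -251.2, 256.7]
ee_rot: [-3.131, 0.254, -0.0]
wrist_force: [0.3, -0.4, -0.5]
opening: 60.0
```

Run:
```python
from h import *
for n in ('wrist','side'):
    im=robot.read_camera(n); cv2.imwrite(f'pics/{n}8.png',im[:,:,::-1])
s=robot.state(); print(s['position'],s['opening'],s['wrist_force'],s['t'])
c=cam('wrist'); print(proj(c,[473.6,-247.4,74]),proj(c,[s['position'][0],s['position'][1],74]))
crop('pics/side8.png','pics/side8c.png',190,140,150,115,5)
```

```text
[ 473.08621665 -251.05523797  256.77205967] 59.897368021584505 [ 0.51532109 -0.4216215   1.03041526] 16.2833
(np.float64(260.2651671088768), np.float64(172.9095616834636)) (np.float64(260.34677625102614), np.float64(176.3952940893762))
```

View pics/wrist8.png

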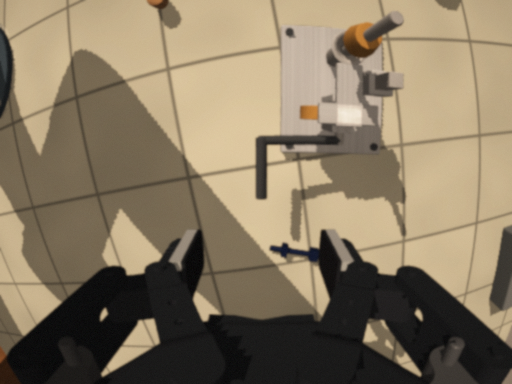

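View pics/side8c.png

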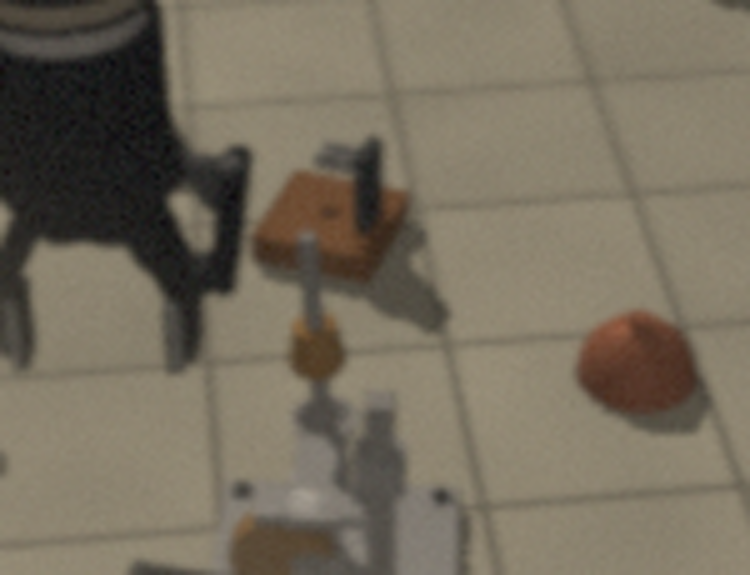

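Request:
{"fn": "jog_arm", "kwargs": {"moves": [[[0,0,8],0],[[0,0,24],0],[[0,0,44],0],[[0,0,64],0],[[0,0,84],0],[[0,0,104],0],[[0,0,124],0],[[0,0,142],0],[[0,0,157],0],[[0,0,168],0],[[0,0,175],0],[[0,0,177],0]]}}

```text
t: 17.28
position: [472.3, -251.1, 78.5]
ee_rot: [-3.13, 0.254, 0.003]
wrist_force: [-0.7, 0.1, 0.1]
opening: 59.9
```

Request:
{"fn": "jog_arm", "kwargs": {"moves": [[[0,0,0],0],[[0,0,0],0]]}}

```text
t: 17.45
position: [473.0, -251.9, 80.3]
ee_rot: [3.131, -0.255, 0.002]
wrist_force: [-0.0, -0.4, -0.1]
opening: 59.9
```

Run:
```python
from h import *
for n in ('wrist','side'):
    im=robot.read_camera(n); cv2.imwrite(f'pics/{n}9.png',im[:,:,::-1])
s=robot.state(); print(s['position'],s['opening'],s['wrist_force'],s['t'])
```

```text
[ 473.12751635 -252.05898629   80.65550699] 59.8169882455766 [-0.05123898 -0.66178701  0.93707646] 17.55
```

View pics/wrist9.png

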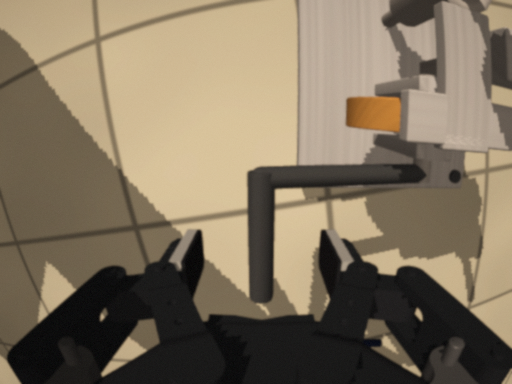

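View pics/side9.png

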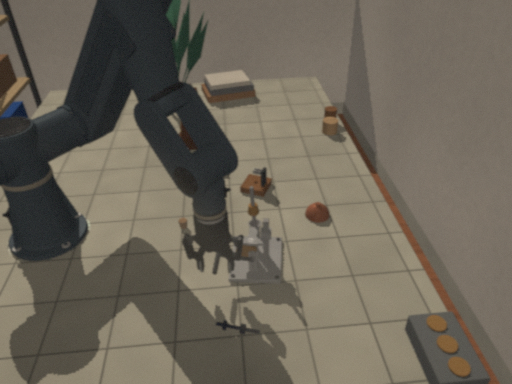

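Request:
{"fn": "jog_arm", "kwargs": {"moves": [[[0,0,0],0],[[0,0,0],0],[[0,0,0],0],[[0,0,0],0],[[0,0,0],0],[[0,0,0],0],[[0,0,0],0],[[0,0,0],0],[[0,0,0],0],[[0,0,0],0]], "gripper": 0, "squeeze": 40}}

```text
t: 18.38
position: [472.9, -251.9, 80.0]
ee_rot: [3.131, -0.255, 0.001]
wrist_force: [0.9, 0.2, 3.1]
opening: 10.8
```

Run:
```python
from h import *
np.set_printoptions(precision=1,suppress=True)
s=robot.state(); print(s['position'],s['opening'],s['wrist_force'],s['t'])
a0=np.arctan2(14,-84)
for k in np.linspace(0,1.396,25):
    a=a0-k; print(round(k,3), np.round(85.16*np.cos(a)+84,1), np.round(-(85.16*np.sin(a)-14),1))
```

```text
[ 472.9 -251.9   80. ] 10.778069340838156 [0.9 0.2 3.1] 18.3833
0.0 -0.0 -0.0
0.058 1.0 -4.9
0.116 2.2 -9.7
0.174 3.7 -14.4
0.233 5.5 -19.0
0.291 7.5 -23.5
0.349 9.9 -27.9
0.407 12.4 -32.1
0.465 15.2 -36.2
0.524 18.2 -40.1
0.582 21.5 -43.8
0.64 25.0 -47.4
0.698 28.6 -50.7
0.756 32.5 -53.8
0.814 36.5 -56.7
0.872 40.7 -59.3
0.931 45.1 -61.7
0.989 49.5 -63.9
1.047 54.1 -65.7
1.105 58.8 -67.3
1.163 63.6 -68.7
1.222 68.4 -69.7
1.28 73.3 -70.5
1.338 78.2 -71.0
1.396 83.2 -71.2
```

Request:
{"fn": "jog_arm", "kwargs": {"moves": [[[0.5,0,-2.5],0],[[1,0,-4.9],0],[[1.6,0,-7.3],0],[[2.2,0,-9.7],0],[[3,0,-12],0],[[3.7,0,-14.4],0],[[4.6,0,-16.7],0],[[5.5,0,-19],0],[[6.5,0,-21.3],0],[[7.5,0,-23.5],0],[[8.7,0,-25.7],0],[[9.9,0,-27.9],0]]}}

```text
t: 19.38
position: [481.7, -253.1, 107.9]
ee_rot: [-3.131, 0.254, 0.003]
wrist_force: [-1.1, -3.6, -7.4]
opening: 10.7
```

Run:
```python
from h import *
for n in ('side','wrist'):
    im=robot.read_camera(n); cv2.imwrite(f'pics/{n}10.png',im[:,:,::-1])
s=robot.state(); print(s['position'],s['opening'],s['wrist_force'],s['t'])
cv2.imwrite('pics/c10.png',np.hstack([cv2.resize(cv2.imread('pics/side10.png')[160:290,180:310],(400,400),interpolation=2),cv2.resize(cv2.imread('pics/wrist10.png')[:,64:448],(400,400))]))
```

```text
[ 481.80396031 -253.1865573   108.054734  ] 10.535452580139475 [-1.90992907 -2.42351983 -5.19641193] 19.4833
```

View pics/c10.png

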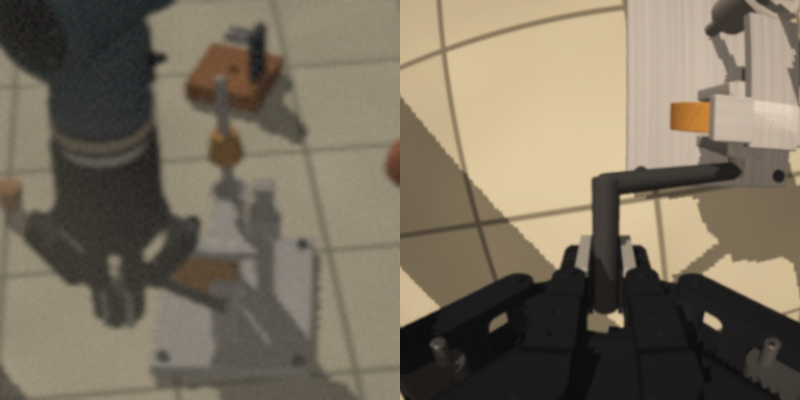

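Request:
{"fn": "jog_arm", "kwargs": {"moves": [[[1.2,0,-2.1],0],[[2.5,0,-4.2],0],[[5.3,0,-8.3],0],[[8.3,0,-12.2],0],[[11.6,0,-15.9],0],[[15.1,0,-19.5],0],[[18.7,0,-22.8],0],[[22.6,0,-25.9],0],[[26.6,0,-28.8],0],[[30.8,0,-31.4],0],[[33,0,-32.7],0],[[35.2,0,-33.8],0]]}}

```text
t: 20.48
position: [511.8, -258.2, 142.5]
ee_rot: [-3.13, 0.251, 0.02]
wrist_force: [-15.4, -4.7, 7.4]
opening: 10.4
```

Run:
```python
from h import *
for n in ('side','wrist'):
    im=robot.read_camera(n); cv2.imwrite(f'pics/{n}11.png',im[:,:,::-1])
s=robot.state(); print(s['position'],s['opening'],s['wrist_force'],s['t'])
cv2.imwrite('pics/c11.png',np.hstack([cv2.resize(cv2.imread('pics/side11.png')[160:290,180:310],(400,400),interpolation=2),cv2.resize(cv2.imread('pics/wrist11.png')[:,64:448],(400,400))]))
```

```text
[ 512.39208015 -258.39445453  142.95971297] 10.305285659520917 [-14.24626018  -2.73094023  10.39242626] 20.5833
```

View pics/c11.png

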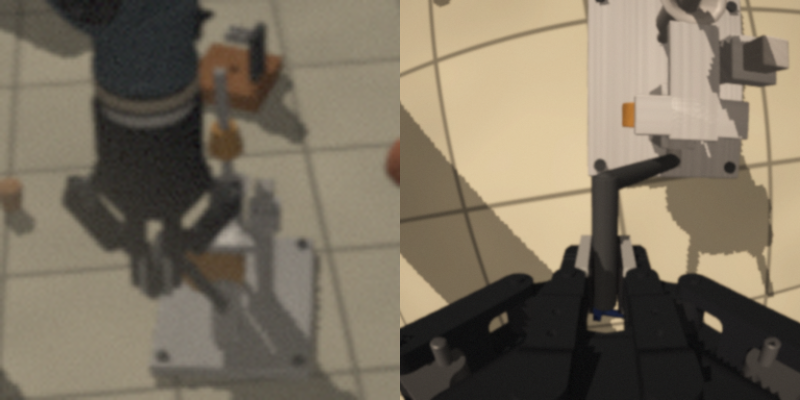

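Request:
{"fn": "jog_arm", "kwargs": {"moves": [[[2.2,0,-2],0],[[4.4,0,-3.7],0],[[6.7,0,-5],0],[[9,0,-6.5],0],[[13.7,0,-8.6],0],[[18.5,0,-10],0],[[23.3,0,-11],0],[[28.2,0,-11.8],0],[[33,0,-12.3],0],[[38,0,-12.5],0],[[38,0,-12.5],0],[[38,0,-12.5],0]]}}

```text
t: 21.58
position: [553.8, -265.0, 156.0]
ee_rot: [3.131, -0.254, -0.002]
wrist_force: [-6.3, -0.5, 7.2]
opening: 10.4
```

Run:
```python
from h import *
for n in ('side','wrist','top'):
    im=robot.read_camera(n); cv2.imwrite(f'pics/{n}12.png',im[:,:,::-1])
s=robot.state(); print(s['position'],s['opening'],s['wrist_force'],s['ee_rot'],s['t'])
M=R.from_rotvec(s['ee_rot']).as_matrix(); d=s['position']+6*M[:,2]-np.array([566.8,-197.7,60])
print('bar rel axle: x',d@[.987,-.161,0],'y',d@[.161,.987,0],'z',d[2])
cv2.imwrite('pics/c12.png',np.hstack([cv2.resize(cv2.imread('pics/side12.png')[160:290,180:310],(400,400),interpolation=2),cv2.resize(cv2.imread('pics/wrist12.png')[:,64:448],(400,400))]))
```

```text
[ 553.82843804 -264.96522475  155.99181596] 10.132991627879782 [-5.9187562  -0.93660659  5.79659874] [ 3.13108133e+00 -2.54283340e-01 -2.09432442e-03] 21.7333
bar rel axle: x -1.981107361557873 y -68.48105155791029 z 89.9918214137943
```

View pics/c12.png

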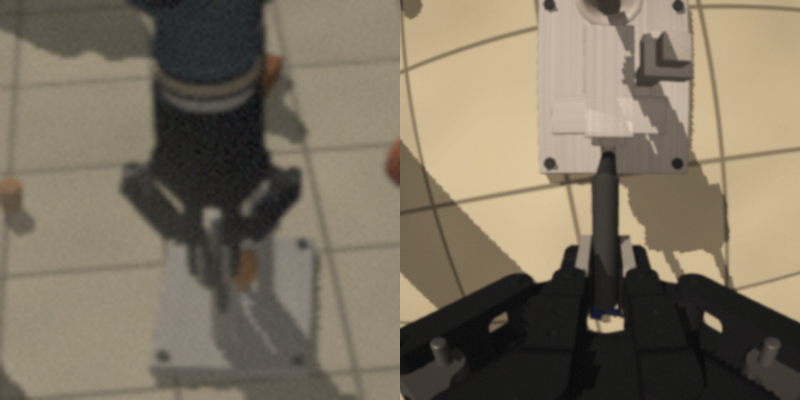

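Run:
```python
from h import *
c=cam('side'); O=np.array([566.8,-197.7,0]);X=np.array([.987,-.161,0]);Y=np.array([.161,.987,0]);Z=np.array([0,0,1.])
im=cv2.imread('pics/side12.png')
x0,y0=215,190; s=7
big=cv2.resize(im[y0:y0+85,x0:x0+85],None,fx=s,fy=s,interpolation=2)
for k,col in ((1.4,(0,255,0)),(1.22,(0,0,255)),(1.58,(255,0,0))):
    a=np.arctan2(14,-84)-k
    bx,bz=85.16*np.cos(a),60+85.16*np.sin(a)
    for y in (-90,-26,-29):
        p=proj(c,O+X*bx+Y*y+Z*bz); cv2.circle(big,(int((p[0]-x0+.5)*s),int((p[1]-y0+.5)*s)),3,col,-1)
        print(k,y,np.round(p,1))
cv2.imwrite('pics/c13.png',big)
w=cam('wrist'); b=cv2.imread('pics/wrist12.png')
for k in (1.22,1.4,1.58):
    a=np.arctan2(14,-84)-k
    print('wrist',k,[np.round(proj(w,O+X*85.16*np.cos(a)*f+Y*-29+Z*(60+f*85.16*np.sin(a))),1) for f in (0,.5,1)])
crop('pics/wrist12.png','pics/w13.png',180,100,160,110,5)
```

```text
1.4 -90 [249.1 251.7]
1.4 -26 [251.2 232.5]
1.4 -29 [251.1 233.3]
1.22 -90 [242.3 251.9]
1.22 -26 [244.8 232.8]
1.22 -29 [244.6 233.6]
1.58 -90 [256.  252.3]
1.58 -26 [257.8 233.1]
1.58 -29 [257.7 233.9]
wrist 1.22 [array([263., 149.]), array([250., 158.]), array([229.1, 172.7])]
wrist 1.4 [array([263., 149.]), array([263. , 158.2]), array([263.1, 173.2])]
wrist 1.58 [array([263., 149.]), array([276., 158.]), array([297. , 172.7])]
```

View pics/c13.png

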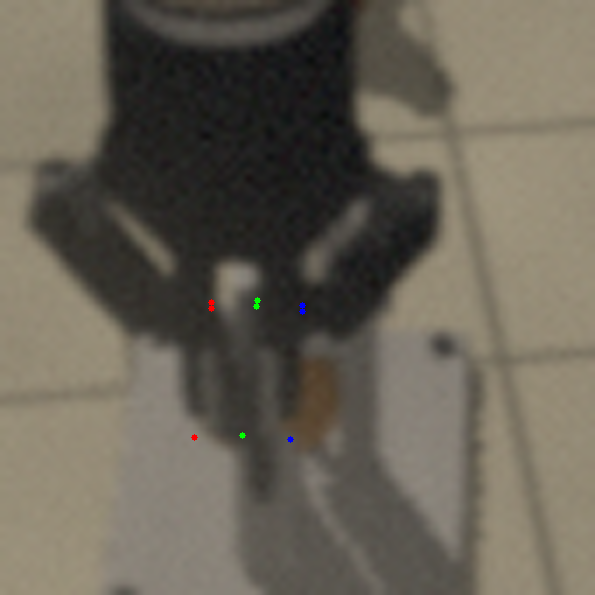

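View pics/w13.png

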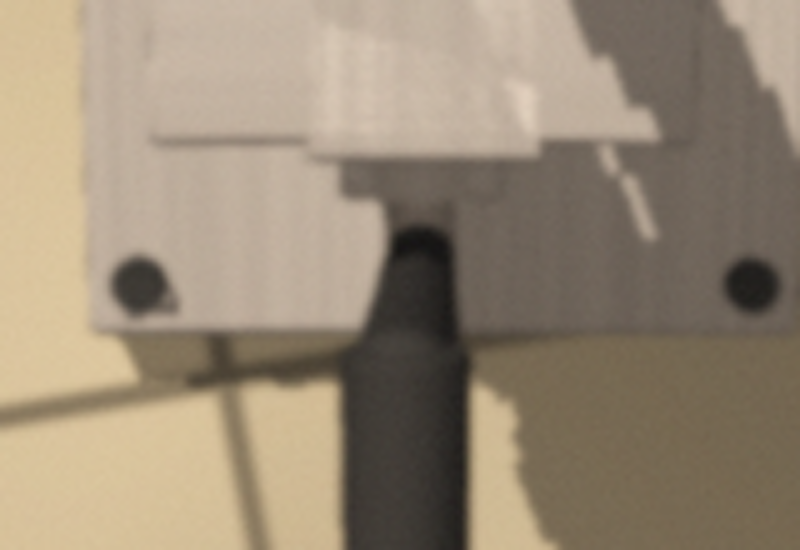

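Run:
```python
from h import *
crop('pics/wrist12.png','pics/w12t.png',180,0,160,110,5)
crop('pics/side12.png','pics/s12t.png',180,120,130,110,5)
s=robot.state();print(s['position'],s['wrist_force'],s['t'],s['dq'])
w=cam('wrist')
for z in (60,112,150,175,230): print(z,proj(w,[577.2,-133.5,z]))
```

```text
[ 553.82843804 -264.96522475  155.99181596] [-5.9187562  -0.93660659  5.79659874] 21.7333 [-0.00037313 -0.00090465  0.00022625  0.00048111 -0.00058734 -0.00022544]
60 (np.float64(262.7811189542548), np.float64(21.436376876093505))
112 (np.float64(263.26025523726435), np.float64(-4.903742354026235))
150 (np.float64(263.8258642151837), np.float64(-35.547815120568345))
175 (np.float64(264.3804674533441), np.float64(-65.11668664291963))
230 (np.float64(266.68044526207274), np.float64(-182.41807464704388))
```

View pics/w12t.png

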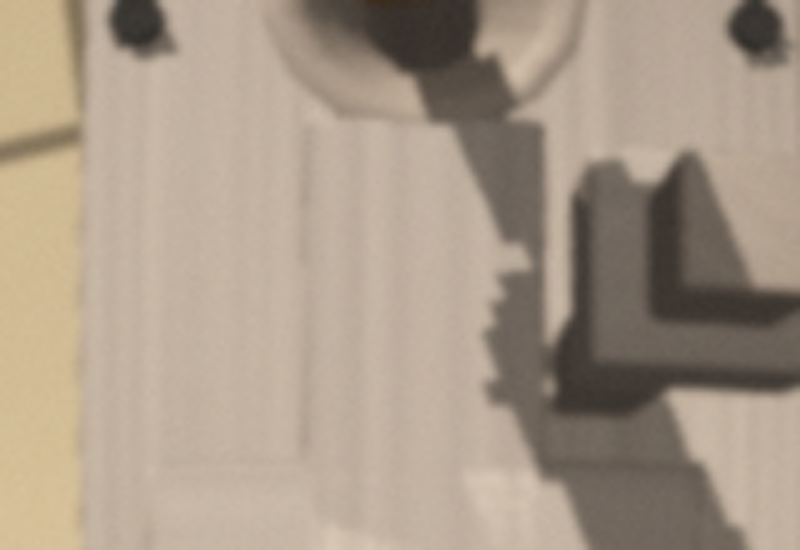

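View pics/s12t.png

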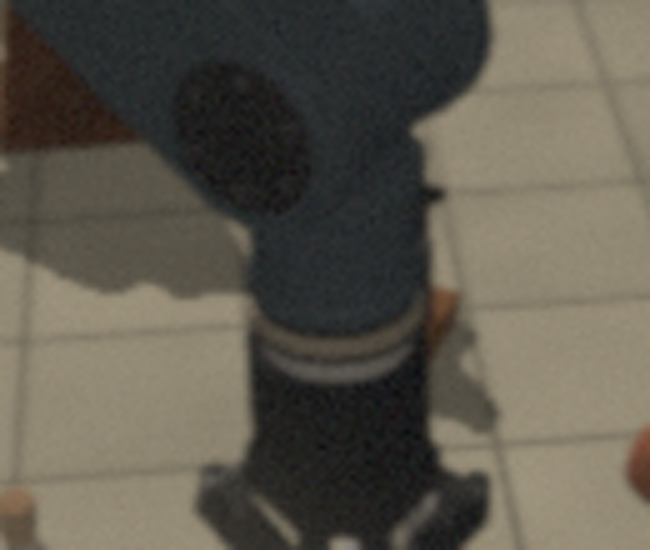

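View pics/top12.png

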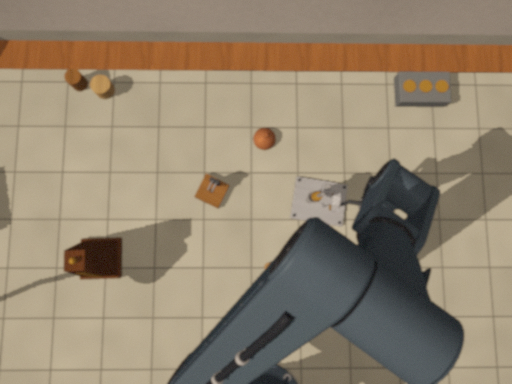

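Run:
```python
from h import *
np.set_printoptions(precision=1,suppress=True)
crop('pics/top12.png','pics/t12c.png',285,165,90,70,7)
t=cam('top')
for z in (112,150,175,230): print(z,[(round((a-o)*7)) for a,o in zip(proj(t,[577.2,-133.5,z]),(285,165))])
```

```text
112 [198, 220]
150 [215, 208]
175 [226, 200]
230 [254, 181]
```

View pics/t12c.png

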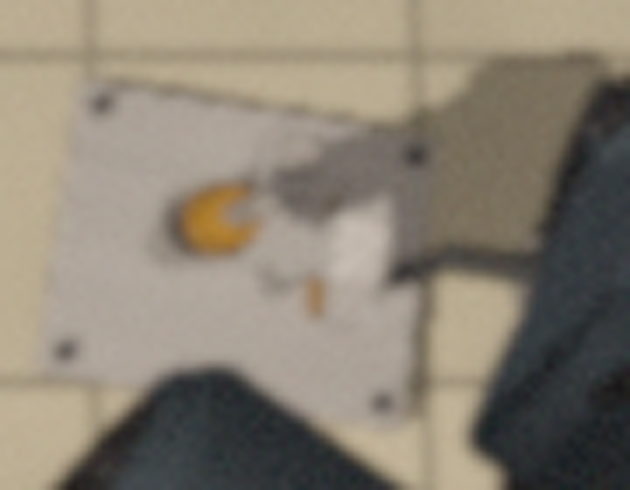

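Request:
{"fn": "jog_arm", "kwargs": {"moves": [[[1,0,0],0],[[1,0,0],0],[[1,0,0],0],[[1,0,0],0],[[1,0,0],0],[[1,0,0],0],[[1,0,0],0],[[1,0,0],0]]}}

```text
t: 22.4
position: [554.4, -265.1, 156.0]
ee_rot: [3.131, -0.254, -0.003]
wrist_force: [-6.6, -1.4, 7.2]
opening: 10.3
```

Run:
```python
from h import *
s=robot.state();print(s['position'],s['opening'],s['wrist_force'],s['t'],abs(s['dq']).max())
print(robot.finish_job())
```

```text
[ 554.44030117 -265.06296675  155.97748177] 10.308259803950865 [-6.63672572 -1.35455892  7.2189735 ] 22.4 0.0018022649352050833
the job is handed in; nothing more can be done
None
```

I lifted the rod out of the clip and lowered it into the lifter's cup. The wrist force rose about 8 N as the foot met the floor, at the height I expected. I let the rod go there with the lever still down. I then swung the lever up and handed the job in at 22.4 s, still gripping it.

**Last checks:**
- **Lever:** the wrist image put it about 0.02 rad short of straight up. I then nudged it 1 mm further that way, and the arm was still, with about 10 N at the wrist.
- **Rod:** the top view shows it standing in the cup, clear of the arm. It leans slightly within the cup's play. I judged that lean to be under 0.1 rad but did not measure it.
- **Cup lift:** I judged this from the lever angle and did not measure it directly.
- **Bystanders:** they look unmoved in the last top view, except the cork and arbor. The arm hides those two there. The cork still shows in place in the last side view, but I did not check the arbor at the end.

**Disagreements:**
- The wrist and fixed cameras differed by up to 3 mm on the rod and cup positions. I corrected the rod by about 4 mm over the cup before lowering it.
- On the swing, the measured tool path ran 4–5 mm outside the lever's nominal arc. That gave up to about 18 N at the wrist, well under the limits.

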